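# Pack the last two cookie stamps into their round tin

## Task

The round tin holds a set of seven wooden cookie stamps, one in the middle and six around it, but two places of the outer ring are still empty. Find the two stamps of that same size standing loose on the worktop (not the wide press, not the slim tamper) and set one upright into each empty place, so that it stands flat on the tin's floor. Set them down rather than dropping them.

Things in the scene. Friction and masses are not known exactly. Their poses are not given: they have to be found in the camera images.
- stamp_a_grip (a point): Missing wooden cookie stamp, upright, 75 mm tall, 90-190 g: disc 64 mm across, 16 mm thick, bevelled (foot 52 mm); neck 20 mm; straight round handle 26 mm across from 36 to 75 mm above the foot. Point: on its axis, 56 mm above the foot; z up. Grip the handle from above, fingertips above the disc. Look-alikes: a press (disc 92 mm), a tamper (foot 44 mm); five of its own size in the tin.
- stamp_b_grip (a point): The other missing cookie stamp, the same in all respects as the first; the point lies again on its axis in the middle of the handle, 56 mm above its foot.
- gap_1 (a point): Empty place in a fixed open tin of bare metal (216 mm across, wall 2 mm, rim 30 mm above the worktop). Point: middle of the place, on the tin's floor, 3 mm above the worktop; x points level from the tin's centre, 66.5 mm away, to it; z up. The seven places are 66.5 mm apart; loose stamps stand in the other five, handles 26 mm across, tops 78 mm above the worktop; they give way if touched.
- gap_2 (a point): Second empty place in the same ring, on the tin's floor at the middle of the place. It is 120 degrees on from the first, anticlockwise seen from above, with one packed stamp between them; its axes are parallel to the first one's, so its x axis does not point to itself.
Not all that is in view belongs to the job. What is shaped like the part that bears stamp_b_grip but purple is not meant.

How it is judged:
By the outcome, as a careful person would: the job done as asked, in the order asked, and still so for the second after the job is handed in, with the robot touching nothing.
It also fails if it takes over 58 s, if anything falls off the work surface, if the arm or the gripper's body presses on something with over 40 N, if the wrist force passes 120 N, or if a joint passes its speed limit or range.

## Robot

A 6-joint arm with a two-finger parallel gripper is mounted at the origin on the work surface. World frame = base frame: x ahead of the robot, y to its left, z up, the work surface at z = 0. Lengths are in mm, angles in rad, forces in N, time in s.
With the tool pointing down it reaches from about 350 to 875 mm from the base axis. Payload 4.2 kg.
Tool frame: the origin (TCP) lies midway between the tips of the shut fingers; the grasp point (between the pads) lies 19 mm behind it; z points along the fingers, y is the line along which they close (so a half turn about z gives the same grasp; the last joint's range is limited). The gripper opens to 85 mm and grips with 20 to 120 N. Pads are 22 mm wide; open, the fingers measure 114 mm over their backs; the gripper's body (76 mm by 85 mm) begins 54 mm behind the grasp point. The pads swing forward as they close: fully open they stand 13 mm farther back than shut.
Start: joints at [-0.924, 0.385, 0.008, 0, -1.194, -0.259], TCP at [236.359, -578.562, 231.312] pointing down, gripper open.
Joint ranges: [-3.14, 3.14], [-1.21, 2.06], [-1.07, 1.41], [-3.16, 2.05], [-2.99, -0.16], [-3.1, 3.1]. Speed limits (rad/s): [2.79, 2.79, 3.14, 3.14, 3.14, 3.14].

## Interface

Orientations are given as a unit quaternion [x, y, z, w].
In Python, from bench import arm gives the robot as it stands.
- The arm moves only by the tool send_rows, never from a script. Its argument "targets" is a list of rows, each an object of numbers: "gripper": the gripper command: -1 is fully open, 1 is shut, values between are in proportion; "x", "y", "z": the shift along the tool's x, y, z in cm; "ax", "ay", "az": the turn, a rotation vector about the tool's x, y, z in degrees. A call has 1 to 5 rows; each row shifts and turns the commanded pose from where the row before left it, along the tool's axes as they then stand; what a row does not reach is not made up. A row lasts 1/12 s, in which the tool goes at most 41.7 mm and 7.16 degrees, less where a joint would pass 70% of its speed; a pose out of reach is approached as far as the arm can. A call is refused whole if a number of a shift passes 4.17 or a number of a turn 7.16, either way. A call with a gripper value outside its range is refused whole. The fingers move at their own pace and stop on an object; the grip force is fixed at half the most. Time passes only in rows, so rows that do not move let the fingers close. It gives the time, the measured TCP pose, the force, the opening and the grip force at its end, in the units of the state.
- arm.read_state(): the state, without advancing time (a new reading comes with each control period).
- arm.get_image(name): name is "scene" or "top" or "wrist"; returns (picture, depth): 420x560x3 uint8, red, green, blue; 420x560 float32, mm along the optical axis (not along the pixel's ray), 0 where there is no reading.
- arm.camera_model(name): a dict with "fx", "fy", "cx", "cy" (pixels), "cam_to_world" (4x4, takes a point from camera to world coordinates). Camera axes: x right, y down, z forward; pixel columns grow to the right and rows downward; lengths in mm; the calibration is good to about 2 mm. A picture is of the moment at which its call begins: read the wrist's pose just before it. camera_model takes no time and is no camera call; for the wrist camera it gives the pose at the moment of the call.
- arm.job_done(): hands the job in; it is judged then, once.
Trained networks look in the newest picture that a camera, given by its name, has taken for a name from the list of things; names that differ only in an ending like _2 or _b are one class to them, and where a whole thing is asked for, a point or a joint stands for the part that bears it (a point fixed in the world has none). Each returns a list of dicts, best first, with "score" (0 to 1); they miss things now and then, are a little off and sometimes report something else, mostly with a low value. They report only what shows in the picture. A call takes as long as a camera call. They do not tell look-alikes from the thing itself.
- arm.boxes_of(camera, thing): "rect" ([left, top, width, height] in pixels, round what is visible of it).
The state is a dict: "clock": time; "joints": joint angles; "joint_vel": joint speeds; "joint_efforts": joint torques, N m; "position": TCP position; "ee_rot": TCP orientation; "contact_force": force on the tool from outside, world axes, zero at the start; "wrist_torque": the same for the moment, N m; "gripper_width": finger opening in mm; "grasp_force": force on a finger pad.
Only numpy, scipy, OpenCV 4.12 (cv2) and the standard library are available. Lean on these libraries where they do the work, as an engineer would, in place of code of your own. Each camera call takes 0.05 s, during which the arm holds its last target. There are 200 camera calls.

## Working session

There is one attempt and no reset: what is moved stays moved. The work goes in short steps, Python scripts to look and compute and a tool call to move; the robot and the scene stay as the last step left them, time stands still between calls to the robot, and variables do not carry over. Pictures are saved under pics/ and viewed, at most 10 in all, crops included, and the job is handed in when it is done.

Besides the shell and the picture viewer there is one more tool, called after ">>>" by a JSON object that holds its "method" and its "body", one argument or row to a line. send_rows: Moves the arm, as the interface text tells. Its arguments: {"type":"object","properties":{"targets":{"type":"array"}},"required":["targets"]}

```bash
mkdir -p pics; cat > h.py <<'E'
import numpy as np, cv2
from bench import arm
def grab(n,fn=None):
    m=arm.camera_model(n); p,d=arm.get_image(n)
    if fn: cv2.imwrite('pics/'+fn,p[:,:,::-1])
    return p,d,m
def world(d,m):
    v,u=np.mgrid[0:d.shape[0],0:d.shape[1]]
    P=np.stack([(u-m['cx'])/m['fx']*d,(v-m['cy'])/m['fy']*d,d,np.ones_like(d)],-1)
    W=P@np.array(m['cam_to_world']).T
    W=W[...,:3]; W[d<=0]=np.nan
    return W
E
python3 - <<'E'
from h import *
s=arm.read_state(); print(s['clock'],s['position'],s['ee_rot'],s['gripper_width'])
for n in ['top','scene']:
    p,d,m=grab(n,n+'1.png')
    print(n,np.round(m['cam_to_world'],2).tolist(),m['fx'])
    W=world(d,m)
    for b in arm.boxes_of(n,'stamp_a_grip'):
        x,y,w,h=[int(t) for t in b['rect']]; Q=W[y:y+h,x:x+w].reshape(-1,3)
        Q=Q[np.isfinite(Q[:,2])]; zt=np.percentile(Q[:,2],97); 
        T=Q[(abs(Q[:,2]-zt)<6)]
        print(b['rect'],round(b['score'],2),np.round(np.median(T,0)),np.round(np.ptp(T,axis=0)))
E
```

```text
0.0 [ 236.15731941 -578.02512187  230.209494  ] [-1.92574210e-01  9.81281787e-01  1.08283270e-03 -2.36785614e-04] 85.54480952714914
top [[0.06, -0.97, 0.23, 329.83], [-1.0, -0.06, 0.01, -75.66], [0.0, -0.23, -0.97, 854.28], [0.0, 0.0, 0.0, 1.0]] 393.0443453068923
[279.0, 204.8, 27.9, 28.7] 0.61 [ 507. -106.   74.] [24. 23.  8.]
scene [[0.14, 0.68, -0.72, 1169.13], [0.99, -0.09, 0.11, -159.2], [0.02, -0.72, -0.69, 728.2], [0.0, 0.0, 0.0, 1.0]] 465.3446828876533
[242.0, 210.9, 32.5, 34.7] 0.67 [ 512. -104.   75.] [24. 23.  8.]
```

View pics/top1.png

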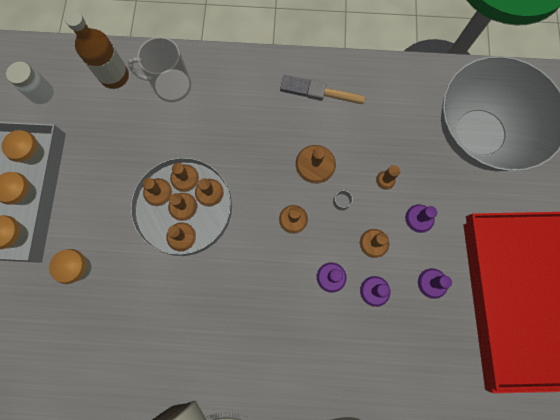

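View pics/scene1.png

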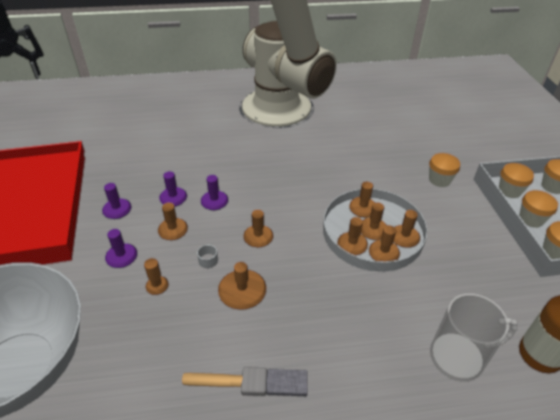

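The top view shows these brown candidates:
- (293,218): disc about 28 px, a loose stamp of the right size.
- (374,242): disc about 28 px, also the right size.
- (316,163): disc about 40 px, the wide press.
- (387,178): small foot, the slim tamper.

The four purple ones are decoys. The tin is at (181,207), with gaps near (207,222) and (157,222), either side of the packed stamp at (181,236). I'll measure these and check an enlarged crop.

```bash
cat >> h.py <<'E'
from scipy.optimize import least_squares
def circ(P,r=None,loss='soft_l1'):
    c0=np.r_[P.mean(0),[] if r else [P.std(0).sum()]]
    f=lambda q: np.hypot(*(P-q[:2]).T)-(r or q[2])
    return least_squares(f,c0,loss=loss,f_scale=2).x
def handles(p,W,zmin=68,zmax=84):
    """centres of handle tops (flat discs z~75..78)"""
    z=np.nan_to_num(W[...,2]); M=((z>zmin)&(z<zmax)).astype(np.uint8)
    n,l,st,c=cv2.connectedComponentsWithStats(M); out=[]
    for i in range(1,n):
        if 25<st[i,4]<900:
            Q=W[l==i]; zt=np.median(Q[Q[:,2]>np.percentile(Q[:,2],60),2]); T=Q[abs(Q[:,2]-zt)<2.5]
            if len(T)<15: continue
            (cx,cy),r=cv2.minEnclosingCircle(T[:,:2].astype(np.float32))
            px=np.argwhere(l==i).mean(0)[::-1]
            out.append((px.round(),p[l==i].mean(0).round(),np.round([cx,cy,zt,r],1),len(T)))
    return out
E
python3 - <<'E'
from h import *
for n in ['top','scene']:
    p,d,m=grab(n); W=world(d,m); print(n)
    for o in handles(p,W): print(*o)
    z=W[...,2]
    near=np.hypot(W[...,0]-520,W[...,1]-170)<200
    R=W[near&(z>26)&(z<34)&(p.max(2).astype(int)-p.min(2)<40)][:,:2]
    c=circ(R); e=abs(np.hypot(*(R-c[:2]).T)-c[2]); 
    for _ in range(3): R2=R[abs(np.hypot(*(R-c[:2]).T)-107)<8]; c=circ(R2,107) if 0 else np.r_[circ(R2,107),107]
    print('rim',c,len(R),len(R2))
    if n=='top': cv2.imwrite('pics/crop.png',cv2.resize(p[130:320,120:440,::-1],None,fx=2.5,fy=2.5,interpolation=2))
E
```

```text
top
[158.  55.] [88. 88. 85.] [836.2 206.8  80.5  37.3] 58
[108.  66.] [82. 83. 74.] [829.2 337.3  80.7  35.3] 48
[170.  80.] [117. 116. 112.] [804.8 191.7  81.4  41.8] 56
[28. 81.] [86. 88. 82.] [777.4 506.4  81.5  25.9] 46
[460. 148.] [60. 61. 60.] [ 679.3 -459.    81.1   74.7] 45
[ 15. 143.] [150. 105.  53.] [625.5 494.9  71.6  22.4] 206
[318. 154.] [113.  78.  44.] [ 637.9 -150.    75.9   12.4] 93
[178. 169.] [110.  76.  44.] [585.9 142.   78.9  12.4] 92
[394. 171.] [112.  78.  46.] [ 609.2 -308.4   76.1   12.6] 92
[  7. 185.] [151. 107.  53.] [530.4 494.4  71.5  21.4] 181
[149. 184.] [109.  75.  43.] [550.5 197.6  78.6  12.2] 97
[204. 184.] [110.  77.  44.] [556.3  83.4  78.9  12.5] 94
[176. 199.] [110.  76.  44.] [520.7 138.8  79.2  12.3] 89
[294. 213.] [118.  81.  46.] [ 507.5 -106.1   76.1   12.7] 91
[430. 212.] [ 91.  53. 111.] [ 526.3 -383.5   76.1   12.7] 97
[  2. 229.] [160. 114.  60.] [438.9 484.5  70.7  20.8] 75
[174. 232.] [111.  77.  43.] [453.2 133.8  78.9  12. ] 102
[382. 238.] [116.  81.  47.] [ 465.3 -283.7   76.1   12.6] 102
[ 61. 263.] [149. 104.  51.] [377.4 35
[... 1111 characters left out ...]
122.  87.  55.] [557.2  85.2  79.1  12.8] 90
[558. 227.] [173. 118.  57.] [617.5 483.1  71.1  11.9] 19
[389. 231.] [126.  87.  52.] [587.3 144.   79.6  13.2] 87
[114. 233.] [ 96.  56. 120.] [ 525.8 -380.7   75.4   13.9] 98
[151. 264.] [130.  92.  59.] [ 610.5 -306.7   75.5   12.4] 115
[240. 267.] [130.  93.  59.] [ 639.1 -148.3   75.9   13.2] 112
[ 38. 287.] [129. 132. 133.] [ 670.  -485.    81.2   83.2] 202
[478. 319.] [114. 113. 112.] [811.  211.   80.8  38.9] 105
[544. 339.] [110. 111. 101.] [839.9 321.4  80.9  28.6] 79
[462. 349.] [142. 141. 139.] [827.2 195.4  80.9  43.7] 115
[ 41. 384.] [70. 71. 72.] [ 799.4 -450.1   81.2   69. ] 117
rim [521.13664331 140.96913595 107.        ] 495 495
```

View pics/crop.png

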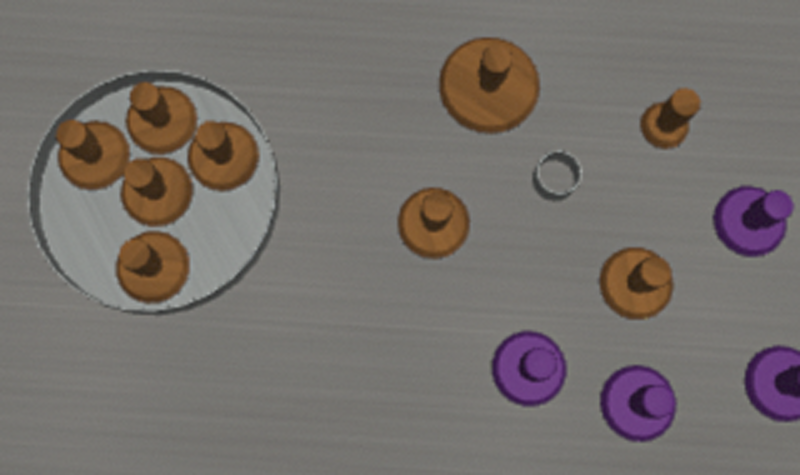

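The crop confirms it. The stamps at crop (434,222) and (637,283), which are top pixels (293,218) and (374,242), have discs about 70 px wide, the same as the packed ones. The press is about 98 px and the tamper about 48 px. The gaps show clearly at lower left and lower right in the tin.

Averaged over both cameras:
- **Stamps:** (508,-105) and (466,-283).
- **Tin centre:** (521.3,139.7), with ring phase about 3.3°.
- **Gaps:** (484.8,195.2) and (491.4,80.2).

```bash
cat > plan.py <<'E'
import sys
from h import *
from scipy.spatial.transform import Rotation as Ro
def plan(tx,ty,tz,yaw=None,step=39):
    s=arm.read_state(); R=Ro.from_quat(s['ee_rot']); p=np.array(s['position'])
    M=R.as_matrix(); cur=np.degrees(np.arctan2(M[1,1],M[0,1])); tgtR=R
    print('now',s['clock'],p.round(1),'yaw',cur.round(2),'w',round(s['gripper_width'],1),'F',np.round(s['contact_force'],1),'grip',round(s['grasp_force'],1),'q',np.round(s['joints'],2))
    if yaw is not None:
        dy=(yaw-cur+90)%180-90
        y=np.radians(cur+dy); Y=np.array([np.cos(y),np.sin(y),0]); Z=np.array([0,0,-1.]); tgtR=Ro.from_matrix(np.stack([np.cross(Y,Z),Y,Z],1))
    D=np.array([tx,ty,tz])-p; rv=(R.inv()*tgtR).as_rotvec()
    n=int(max(1,np.ceil(np.linalg.norm(D)/step),np.ceil(np.degrees(np.linalg.norm(rv))/7)))
    for i in range(n):
        t=(R*Ro.from_rotvec(rv*i/n)).inv().apply(D/n)/10
        print(i+1,'xyz',t.round(2),'a',np.degrees(rv/n).round(2))
if __name__=='__main__': plan(*map(float,sys.argv[1:]))
E
python3 plan.py 465.6 -282.9 190 153.3
```

```text
now 0.3 [ 236.3 -578.4  230.9] yaw 112.22 w 85.4 F [-0.1 -0.2 -0.1] grip 0.0 q [-0.92  0.39  0.01 -0.   -1.19 -0.26]
1 xyz [-3.24  1.87  0.41] a [ 0.    0.   -4.11]
2 xyz [-3.37  1.63  0.41] a [ 0.    0.   -4.11]
3 xyz [-3.47  1.39  0.41] a [ 0.    0.   -4.11]
4 xyz [-3.56  1.13  0.41] a [ 0.    0.   -4.11]
5 xyz [-3.64  0.88  0.41] a [ 0.    0.   -4.11]
6 xyz [-3.69  0.61  0.41] a [ 0.    0.   -4.11]
7 xyz [-3.72  0.35  0.41] a [ 0.    0.   -4.11]
8 xyz [-3.74  0.08  0.41] a [ 0.    0.   -4.11]
9 xyz [-3.74 -0.19  0.41] a [ 0.    0.   -4.11]
10 xyz [-3.71 -0.46  0.41] a [ 0.    0.   -4.11]
```

>>> {"method": "send_rows", "body": {
  "targets": [
    {"gripper": -1, "x": -3.24, "y": 1.87, "z": 0.41, "az": -4.11},
    {"gripper": -1, "x": -3.37, "y": 1.63, "z": 0.41, "az": -4.11},
    {"gripper": -1, "x": -3.47, "y": 1.39, "z": 0.41, "az": -4.11},
    {"gripper": -1, "x": -3.56, "y": 1.13, "z": 0.41, "az": -4.11},
    {"gripper": -1, "x": -3.64, "y": 0.88, "z": 0.41, "az": -4.11}
  ]
}}

```text
$.targets[0]: bad value
```

>>> {"method": "send_rows", "body": {
  "targets": [
    {"gripper": -1, "x": -3.69, "y": 0.61, "z": 0.41, "az": -4.11},
    {"gripper": -1, "x": -3.72, "y": 0.35, "z": 0.41, "az": -4.11},
    {"gripper": -1, "x": -3.74, "y": 0.08, "z": 0.41, "az": -4.11},
    {"gripper": -1, "x": -3.74, "y": -0.19, "z": 0.41, "az": -4.11},
    {"gripper": -1, "x": -3.71, "y": -0.46, "z": 0.41, "az": -4.11}
  ]
}}

```text
$.targets[0]: bad value
```

>>> {"method": "send_rows", "body": {
  "targets": [
    {"gripper": -1},
    {"gripper": -1},
    {"gripper": -1}
  ]
}}

```text
$.targets[0]: bad value
```

```bash
python3 - <<'E'
from h import *
p,d,m=grab('wrist','w1.png'); W=world(d,m)
for o in handles(p,W): print(*o)
E
python3 plan.py 465.6 -282.9 34 153.3
```

```text
[357. 348.] [ 85.  50. 104.] [ 379.8 -415.2   75.9    7.2] 59
[453. 374.] [110.  64. 135.] [ 363.9 -285.6   76.6   12.8] 154
now 0.35 [ 236.3 -578.5  231.1] yaw 112.22 w 85.6 F [-0.4 -1.1 -0.1] grip 0.0 q [-0.92  0.38  0.01 -0.   -1.19 -0.26]
1 xyz [-2.95  1.7   1.79] a [ 0.    0.   -3.73]
2 xyz [-3.05  1.5   1.79] a [ 0.    0.   -3.73]
3 xyz [-3.14  1.3   1.79] a [ 0.    0.   -3.73]
4 xyz [-3.22  1.09  1.79] a [ 0.    0.   -3.73]
5 xyz [-3.28  0.88  1.79] a [ 0.    0.   -3.73]
6 xyz [-3.33  0.67  1.79] a [ 0.    0.   -3.73]
7 xyz [-3.37  0.45  1.79] a [ 0.    0.   -3.73]
8 xyz [-3.39  0.23  1.79] a [ 0.    0.   -3.73]
9 xyz [-3.4   0.01  1.79] a [ 0.    0.   -3.73]
10 xyz [-3.39 -0.22  1.79] a [ 0.    0.   -3.73]
11 xyz [-3.37 -0.44  1.79] a [ 0.    0.   -3.73]
```

View pics/w1.png

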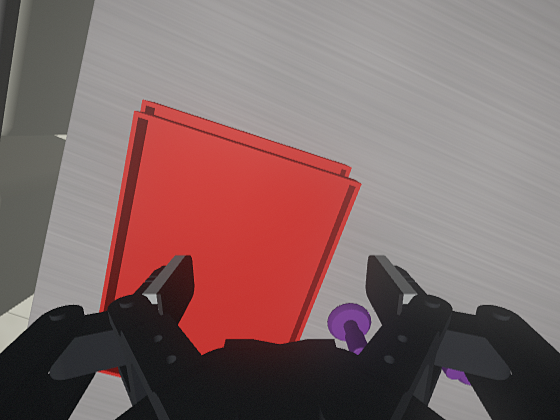

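The moves were refused, so the arm hasn't moved; every row probably needs all its keys. This wrist view just shows the red tray ahead of the fingers and a purple stamp at (350,325).

>>> {"method": "send_rows", "body": {
  "targets": [
    {"gripper": -1, "x": -3.24, "y": 1.87, "z": 0.41, "ax": 0, "ay": 0, "az": -4.11},
    {"gripper": -1, "x": -3.37, "y": 1.63, "z": 0.41, "ax": 0, "ay": 0, "az": -4.11},
    {"gripper": -1, "x": -3.47, "y": 1.39, "z": 0.41, "ax": 0, "ay": 0, "az": -4.11},
    {"gripper": -1, "x": -3.56, "y": 1.13, "z": 0.41, "ax": 0, "ay": 0, "az": -4.11},
    {"gripper": -1, "x": -3.64, "y": 0.88, "z": 0.41, "ax": 0, "ay": 0, "az": -4.11}
  ]
}}

```text
clock: 0.77
position: [351.7, -429.4, 210.8]
ee_rot: [-0.366, 0.931, -0.0, 0.0]
contact_force: [-0.4, 0.0, -0.7]
gripper_width: 85.6
grasp_force: 0.0
```

>>> {"method": "send_rows", "body": {
  "targets": [
    {"gripper": -1, "x": -3.69, "y": 0.61, "z": 0.41, "ax": 0, "ay": 0, "az": -4.11},
    {"gripper": -1, "x": -3.72, "y": 0.35, "z": 0.41, "ax": 0, "ay": 0, "az": -4.11},
    {"gripper": -1, "x": -3.74, "y": 0.08, "z": 0.41, "ax": 0, "ay": 0, "az": -4.11},
    {"gripper": -1, "x": -3.74, "y": -0.19, "z": 0.41, "ax": 0, "ay": 0, "az": -4.11},
    {"gripper": -1, "x": -3.71, "y": -0.46, "z": 0.41, "ax": 0, "ay": 0, "az": -4.11}
  ]
}}

```text
clock: 1.18
position: [466.5, -281.4, 190.4]
ee_rot: [-0.526, 0.85, -0.0, 0.0]
contact_force: [0.1, -0.3, 0.1]
gripper_width: 85.5
grasp_force: 0.0
```

>>> {"method": "send_rows", "body": {
  "targets": [
    {"gripper": -1, "x": 0, "y": 0, "z": 0, "ax": 0, "ay": 0, "az": 0},
    {"gripper": -1, "x": 0, "y": 0, "z": 0, "ax": 0, "ay": 0, "az": 0}
  ]
}}

```text
clock: 1.35
position: [466.6, -281.4, 190.1]
ee_rot: [-0.526, 0.85, 0.0, -0.0]
contact_force: [0.2, -0.5, -0.2]
gripper_width: 85.5
grasp_force: 0.0
```

```bash
python3 - <<'E'
from h import *
p,d,m=grab('wrist','w2.png'); W=world(d,m)
for o in handles(p,W): print(*o)
E
python3 plan.py 465.6 -282.9 34 153.3
```

```text
[  1. 126.] [81. 81. 82.] [ 653.2 -454.9   71.5   21.4] 103
[167. 133.] [119.  79. 141.] [ 525.7 -383.1   76.8   12.6] 670
[382. 151.] [114.  73. 137.] [ 363.4 -285.6   76.8   12.6] 636
[280. 202.] [147. 111.  81.] [ 464.9 -283.6   76.7   12.7] 552
[135. 244.] [134. 101.  72.] [ 609.3 -308.8   76.6   12.9] 501
[394. 248.] [108.  68. 131.] [ 386.6 -193.3   76.7   12.5] 474
now 1.4 [ 465.9 -282.4  190.3] yaw 153.4 w 85.5 F [ 0.3  0.3 -0.9] grip 0.0 q [-0.25  0.28 -0.25  0.   -1.04 -0.22]
1 xyz [0.01 0.   3.13] a [ 0.   -0.    0.02]
2 xyz [0.01 0.   3.13] a [ 0.   -0.    0.02]
3 xyz [0.01 0.   3.13] a [ 0.   -0.    0.02]
4 xyz [0.01 0.   3.13] a [ 0.   -0.    0.02]
5 xyz [0.01 0.   3.13] a [ 0.   -0.    0.02]
```

View pics/w2.png

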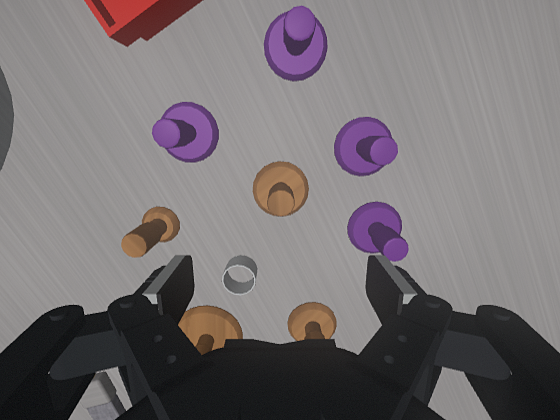

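The wrist view agrees: the brown stamp at (280,190), handle top at (280,202), measures (465,-283.5). I'll descend straight onto it.

>>> {"method": "send_rows", "body": {
  "targets": [
    {"gripper": -1, "x": 0.06, "y": 0.03, "z": 3.3, "ax": 0, "ay": 0, "az": 0},
    {"gripper": -1, "x": 0.06, "y": 0, "z": 3.3, "ax": 0, "ay": 0, "az": 0},
    {"gripper": -1, "x": 0, "y": 0, "z": 3.3, "ax": 0, "ay": 0, "az": 0},
    {"gripper": -1, "x": 0, "y": 0, "z": 3.2, "ax": 0, "ay": 0, "az": 0},
    {"gripper": -1, "x": 0, "y": 0, "z": 2.5, "ax": 0, "ay": 0, "az": 0}
  ]
}}

```text
clock: 1.82
position: [463.0, -285.0, 32.4]
ee_rot: [-0.524, 0.852, 0.001, -0.001]
contact_force: [0.1, 0.0, 0.1]
gripper_width: 85.2
grasp_force: 0.0
```

>>> {"method": "send_rows", "body": {
  "targets": [
    {"gripper": 1, "x": 0, "y": 0, "z": 0, "ax": 0, "ay": 0, "az": 0},
    {"gripper": 1, "x": 0, "y": 0, "z": 0, "ax": 0, "ay": 0, "az": 0},
    {"gripper": 1, "x": 0, "y": 0, "z": 0, "ax": 0, "ay": 0, "az": 0},
    {"gripper": 1, "x": 0, "y": 0, "z": 0, "ax": 0, "ay": 0, "az": 0},
    {"gripper": 1, "x": 0, "y": 0, "z": 0, "ax": 0, "ay": 0, "az": 0}
  ]
}}

```text
clock: 2.23
position: [465.8, -284.5, 36.3]
ee_rot: [-0.525, 0.851, -0.001, 0.001]
contact_force: [-2.3, 1.3, 5.3]
gripper_width: 25.5
grasp_force: 9.1
```

>>> {"method": "send_rows", "body": {
  "targets": [
    {"gripper": 1, "x": 0, "y": 0, "z": 0, "ax": 0, "ay": 0, "az": 0},
    {"gripper": 1, "x": 0, "y": 0, "z": 0, "ax": 0, "ay": 0, "az": 0},
    {"gripper": 1, "x": 0, "y": 0, "z": 0, "ax": 0, "ay": 0, "az": 0}
  ]
}}

```text
clock: 2.48
position: [466.1, -284.6, 36.5]
ee_rot: [-0.525, 0.851, -0.002, 0.001]
contact_force: [-0.2, 0.0, 7.8]
gripper_width: 24.9
grasp_force: 59.1
```

>>> {"method": "send_rows", "body": {
  "targets": [
    {"gripper": 1, "x": 0, "y": 0, "z": -2, "ax": 0, "ay": 0, "az": 0},
    {"gripper": 1, "x": 0, "y": 0, "z": -3, "ax": 0, "ay": 0, "az": 0},
    {"gripper": 1, "x": 0, "y": 0, "z": -3.5, "ax": 0, "ay": 0, "az": 0},
    {"gripper": 1, "x": 0, "y": 0, "z": -3.5, "ax": 0, "ay": 0, "az": 0},
    {"gripper": 1, "x": 0, "y": 0, "z": -1.5, "ax": 0, "ay": 0, "az": 0}
  ]
}}

```text
clock: 2.9
position: [466.8, -284.7, 174.8]
ee_rot: [-0.525, 0.851, -0.004, 0.003]
contact_force: [0.6, -0.2, -1.9]
gripper_width: 24.5
grasp_force: 59.2
```

```bash
python3 plan.py 491.4 80.2 170 153.3
```

```text
now 2.9 [ 466.8 -284.7  174.8] yaw 153.38 w 24.5 F [ 0.6 -0.2 -1.9] grip 59.2 q [-0.25  0.3  -0.27  0.   -0.99 -0.22]
1 xyz [-3.37  1.42  0.04] a [-0.05  0.    0.01]
2 xyz [-3.37  1.42  0.04] a [-0.05  0.    0.01]
3 xyz [-3.37  1.42  0.04] a [-0.05  0.    0.01]
4 xyz [-3.37  1.42  0.04] a [-0.05  0.    0.01]
5 xyz [-3.37  1.42  0.04] a [-0.05  0.    0.01]
6 xyz [-3.37  1.42  0.04] a [-0.05  0.    0.01]
7 xyz [-3.37  1.42  0.04] a [-0.05  0.    0.01]
8 xyz [-3.37  1.42  0.04] a [-0.05  0.    0.01]
9 xyz [-3.37  1.42  0.05] a [-0.05  0.    0.01]
10 xyz [-3.37  1.42  0.05] a [-0.05  0.    0.01]
```

>>> {"method": "send_rows", "body": {
  "targets": [
    {"gripper": 1, "x": -3.37, "y": 1.42, "z": 0.04, "ax": 0, "ay": 0, "az": 0},
    {"gripper": 1, "x": -3.37, "y": 1.42, "z": 0.04, "ax": 0, "ay": 0, "az": 0},
    {"gripper": 1, "x": -3.37, "y": 1.42, "z": 0.04, "ax": 0, "ay": 0, "az": 0},
    {"gripper": 1, "x": -3.37, "y": 1.42, "z": 0.04, "ax": 0, "ay": 0, "az": 0},
    {"gripper": 1, "x": -3.37, "y": 1.42, "z": 0.04, "ax": 0, "ay": 0, "az": 0}
  ]
}}

```text
clock: 3.32
position: [476.5, -99.9, 167.7]
ee_rot: [-0.525, 0.851, -0.0, 0.001]
contact_force: [0.5, 0.4, -1.4]
gripper_width: 24.5
grasp_force: 59.3
```

>>> {"method": "send_rows", "body": {
  "targets": [
    {"gripper": 1, "x": -3.37, "y": 1.42, "z": 0.04, "ax": 0, "ay": 0, "az": 0},
    {"gripper": 1, "x": -3.37, "y": 1.42, "z": 0.04, "ax": 0, "ay": 0, "az": 0},
    {"gripper": 1, "x": -3.37, "y": 1.42, "z": 0.04, "ax": 0, "ay": 0, "az": 0},
    {"gripper": 1, "x": -3.37, "y": 1.42, "z": 0.04, "ax": 0, "ay": 0, "az": 0},
    {"gripper": 1, "x": -2.8, "y": 1.18, "z": 0.04, "ax": 0, "ay": 0, "az": 0}
  ]
}}

```text
clock: 3.73
position: [488.4, 77.1, 165.8]
ee_rot: [-0.525, 0.851, 0.0, 0.001]
contact_force: [0.4, -0.9, -1.7]
gripper_width: 24.6
grasp_force: 59.3
```

>>> {"method": "send_rows", "body": {
  "targets": [
    {"gripper": 1, "x": 0, "y": 0, "z": 0, "ax": 0, "ay": 0, "az": 0},
    {"gripper": 1, "x": 0, "y": 0, "z": 0, "ax": 0, "ay": 0, "az": 0},
    {"gripper": 1, "x": 0, "y": 0, "z": 0, "ax": 0, "ay": 0, "az": 0}
  ]
}}

```text
clock: 3.98
position: [488.3, 74.8, 165.3]
ee_rot: [-0.525, 0.851, 0.0, -0.0]
contact_force: [-0.4, -0.3, -2.0]
gripper_width: 24.5
grasp_force: 59.4
```

```bash
python3 - <<'E'
from h import *
p,d,m=grab('wrist','w3.png'); W=world(d,m)
for o in handles(p,W): 
    if o[2][1]>0: print(*o)
z=W[...,2]
R=W[(abs(np.hypot(W[...,0]-521,W[...,1]-140)-107)<12)&(z>26)&(z<34)&(p.max(2).astype(int)-p.min(2)<40)][:,:2]
print('rim',circ(R,107),len(R))
E
python3 plan.py 491.4 80.2 100 153.3
```

```text
[215. 255.] [140. 104.  74.] [556.6  83.6  79.6  13.1] 574
[346. 254.] [140. 106.  76.] [453.5 134.7  79.7  13. ] 596
[280. 340.] [92. 66. 44.] [545.9 190.2  75.9   7.7] 57
rim [520.9181253  140.33296732] 961
now 4.0333 [488.4  74.2 165.3] yaw 153.29 w 24.8 F [ 0.3 -0.8 -1.8] grip 59.4 q [ 0.48  0.23 -0.4  -0.   -0.94 -0.95]
1 xyz [-0.34 -0.    3.27] a [ 0.01 -0.   -0.01]
2 xyz [-0.34 -0.    3.27] a [ 0.01 -0.   -0.01]
```

View pics/w3.png

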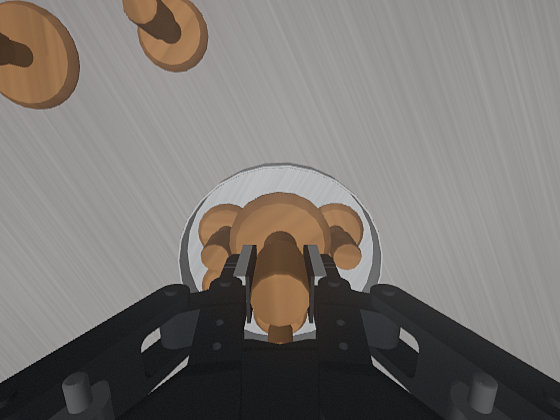

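The stamp is held upright at (280,290), over the gap, with the two neighbours' handles at (215,255) and (346,254). Next I'll measure how the held stamp sits relative to the TCP.

```bash
cat > held.py <<'E'
from h import *
s=arm.read_state(); p,d,m=grab('wrist'); W=world(d,m); t=np.array(s['position']); z=W[...,2]
br=(p[...,0].astype(int)-p[...,2]>40)&(np.hypot(W[...,0]-t[0],W[...,1]-t[1])<45)
zt=t[2]+38.8
print('tcp',t.round(1))
Q=W[br&(abs(z-zt)<4)]; print('top z',np.median(Q[:,2]),cv2.minEnclosingCircle(Q[:,:2].astype(np.float32)),len(Q))
Q=W[br&(abs(z-(zt-59))<4)]; (c,r)=cv2.minEnclosingCircle(Q[:,:2].astype(np.float32)); e=Q[np.hypot(*(Q[:,:2]-np.array(t[:2])).T)>29][:,:2]
print('disc z',np.median(Q[:,2]),c,r,len(Q),'fit r32',circ(e,32) if len(e)>5 else '')
E
python3 held.py
```

```text
tcp [488.4  74.2 165.3]
top z 204.87419514617767 ((489.0718078613281, 73.99706268310547), 13.156750679016113) 2744
disc z 145.83912408351415 (488.34661865234375, 73.66417694091797) 31.379289627075195 3935 fit r32 [489.53279436  76.58987872]
```

>>> {"method": "send_rows", "body": {
  "targets": [
    {"gripper": 1, "x": -0.53, "y": 0.13, "z": 0, "ax": 0, "ay": 0, "az": 0},
    {"gripper": 1, "x": 0, "y": 0, "z": 2.5, "ax": 0, "ay": 0, "az": 0},
    {"gripper": 1, "x": 0, "y": 0, "z": 2.5, "ax": 0, "ay": 0, "az": 0},
    {"gripper": 1, "x": 0, "y": 0, "z": 2.5, "ax": 0, "ay": 0, "az": 0},
    {"gripper": 1, "x": 0, "y": 0, "z": 1.5, "ax": 0, "ay": 0, "az": 0}
  ]
}}

```text
clock: 4.5
position: [488.9, 79.0, 73.2]
ee_rot: [-0.524, 0.852, 0.0, -0.001]
contact_force: [0.6, -0.5, -1.9]
gripper_width: 24.9
grasp_force: 59.3
```

>>> {"method": "send_rows", "body": {
  "targets": [
    {"gripper": 1, "x": 0, "y": 0, "z": 0, "ax": 0, "ay": 0, "az": 0},
    {"gripper": 1, "x": 0, "y": 0, "z": 0, "ax": 0, "ay": 0, "az": 0},
    {"gripper": 1, "x": 0, "y": 0, "z": 0, "ax": 0, "ay": 0, "az": 0}
  ]
}}

```text
clock: 4.75
position: [491.1, 80.1, 76.4]
ee_rot: [-0.525, 0.851, -0.0, 0.001]
contact_force: [0.2, -0.4, -1.0]
gripper_width: 24.7
grasp_force: 59.3
```

```bash
cat > chk.py <<'E'
from h import *
for n in ['top','scene']:
    p,d,m=grab(n); W=world(d,m); print(n)
    for o in handles(p,W,66,140):
        if 430<o[2][0]<610 and 50<o[2][1]<230 and o[1][0]-o[1][2]>40: print(o[2],o[3])
E
python3 held.py; python3 chk.py
```

```text
tcp [491.1  80.1  76.4]
top z 115.96974025866461 ((492.6332092285156, 81.9595947265625), 15.310420036315918) 2744
disc z 56.93147092643639 (491.2372741699219, 79.87979888916016) 31.268295288085938 3909 fit r32 [492.34216998  82.52728171]
top
[447.  137.4  78.4   9. ] 21
scene
[454.9 136.6  79.2  12.4] 71
[521.7 140.3  78.9  13. ] 83
[550.8 199.2  79.5  13.1] 87
[557.3  85.1  79.2  12.9] 91
[587.4 144.3  79.2  13.2] 92
```

>>> {"method": "send_rows", "body": {
  "targets": [
    {"gripper": 1, "x": 0.07, "y": 0.08, "z": 0, "ax": 0, "ay": 0, "az": 0},
    {"gripper": 1, "x": 0, "y": 0, "z": 1.0, "ax": 0, "ay": 0, "az": 0},
    {"gripper": 1, "x": 0, "y": 0, "z": 1.0, "ax": 0, "ay": 0, "az": 0},
    {"gripper": 1, "x": 0, "y": 0, "z": 0.8, "ax": 0, "ay": 0, "az": 0},
    {"gripper": 1, "x": 0, "y": 0, "z": 0.4, "ax": 0, "ay": 0, "az": 0}
  ]
}}

```text
clock: 5.32
position: [488.6, 79.7, 42.7]
ee_rot: [-0.525, 0.851, 0.0, -0.0]
contact_force: [-0.1, 0.4, -1.5]
gripper_width: 24.7
grasp_force: 59.3
```

>>> {"method": "send_rows", "body": {
  "targets": [
    {"gripper": 1, "x": 0, "y": 0, "z": 0.1, "ax": 0, "ay": 0, "az": 0},
    {"gripper": 1, "x": 0, "y": 0, "z": 0.1, "ax": 0, "ay": 0, "az": 0},
    {"gripper": 1, "x": 0, "y": 0, "z": 0.1, "ax": 0, "ay": 0, "az": 0},
    {"gripper": 1, "x": 0, "y": 0, "z": 0, "ax": 0, "ay": 0, "az": 0}
  ]
}}

```text
clock: 5.65
position: [489.2, 79.9, 40.5]
ee_rot: [-0.525, 0.851, -0.0, 0.0]
contact_force: [-0.5, -0.1, -1.8]
gripper_width: 24.5
grasp_force: 59.3
```

>>> {"method": "send_rows", "body": {
  "targets": [
    {"gripper": 1, "x": 0, "y": 0, "z": 0.07, "ax": 0, "ay": 0, "az": 0},
    {"gripper": 1, "x": 0, "y": 0, "z": 0.05, "ax": 0, "ay": 0, "az": 0},
    {"gripper": 1, "x": 0, "y": 0, "z": 0, "ax": 0, "ay": 0, "az": 0}
  ]
}}

```text
clock: 5.9
position: [489.2, 79.9, 39.5]
ee_rot: [-0.525, 0.851, -0.0, 0.0]
contact_force: [-0.4, 0.3, 0.9]
gripper_width: 25.1
grasp_force: 59.8
```

Contact: the vertical force rose from -1.8 to +0.9 N. Now I'll release partway.

>>> {"method": "send_rows", "body": {
  "targets": [
    {"gripper": 1, "x": 0, "y": 0, "z": 0.04, "ax": 0, "ay": 0, "az": 0},
    {"gripper": 1, "x": 0, "y": 0, "z": 0, "ax": 0, "ay": 0, "az": 0},
    {"gripper": -0.15, "x": 0, "y": 0, "z": 0, "ax": 0, "ay": 0, "az": 0},
    {"gripper": -0.15, "x": 0, "y": 0, "z": 0, "ax": 0, "ay": 0, "az": 0},
    {"gripper": -0.15, "x": 0, "y": 0, "z": 0, "ax": 0, "ay": 0, "az": 0}
  ]
}}

```text
clock: 6.32
position: [489.1, 79.8, 38.7]
ee_rot: [-0.525, 0.851, -0.0, 0.0]
contact_force: [0.1, 0.0, 0.8]
gripper_width: 48.6
grasp_force: 0.0
```

>>> {"method": "send_rows", "body": {
  "targets": [
    {"gripper": -0.15, "x": 0, "y": 0, "z": 0, "ax": 0, "ay": 0, "az": 0},
    {"gripper": -0.15, "x": 0, "y": 0, "z": -1, "ax": 0, "ay": 0, "az": 0},
    {"gripper": -0.15, "x": 0, "y": 0, "z": -3, "ax": 0, "ay": 0, "az": 0},
    {"gripper": -0.15, "x": 0, "y": 0, "z": -3.5, "ax": 0, "ay": 0, "az": 0},
    {"gripper": -0.3, "x": 0, "y": 0, "z": -3.5, "ax": 0, "ay": 0, "az": 0}
  ]
}}

```text
clock: 6.73
position: [488.4, 79.4, 149.4]
ee_rot: [-0.525, 0.851, 0.0, -0.001]
contact_force: [1.1, -0.1, -0.4]
gripper_width: 55.2
grasp_force: 0.0
```

```bash
python3 plan.py 507.6 -105.5 170 183; python3 chk.py
```

```text
now 6.7333 [488.4  79.4 149.4] yaw 153.32 w 55.2 F [ 1.1 -0.1 -0.4] grip 0.0 q [ 0.49  0.25 -0.42  0.   -0.91 -0.96]
1 xyz [ 3.13 -2.   -0.41] a [ 0.02 -0.02 -5.94]
2 xyz [ 3.32 -1.67 -0.41] a [ 0.02 -0.02 -5.94]
3 xyz [ 3.48 -1.32 -0.41] a [ 0.02 -0.02 -5.94]
4 xyz [ 3.6  -0.95 -0.41] a [ 0.02 -0.02 -5.94]
5 xyz [ 3.67 -0.57 -0.41] a [ 0.02 -0.02 -5.94]
top
[489.   79.4  78.6  12.8] 107
[450.  133.5  78.7  11.1] 39
scene
[455.4 136.1  79.2  13.5] 70
[490.5  81.6  79.1  12.8] 81
[522.3 140.5  79.   13.7] 83
[552.2 199.5  79.4  14. ] 86
[557.1  85.6  79.3  13.4] 90
[588.1 143.2  79.2  13. ] 97
```

Stamp one stands in its place: handle centre about (489.7,80.5), its top level with the others. On to the second stamp.

>>> {"method": "send_rows", "body": {
  "targets": [
    {"gripper": -1, "x": 3.13, "y": -2.0, "z": -0.41, "ax": 0, "ay": 0, "az": -5.94},
    {"gripper": -1, "x": 3.32, "y": -1.67, "z": -0.41, "ax": 0, "ay": 0, "az": -5.94},
    {"gripper": -1, "x": 3.48, "y": -1.32, "z": -0.41, "ax": 0, "ay": 0, "az": -5.94},
    {"gripper": -1, "x": 3.6, "y": -0.95, "z": -0.41, "ax": 0, "ay": 0, "az": -5.94},
    {"gripper": -1, "x": 3.67, "y": -0.57, "z": -0.41, "ax": 0, "ay": 0, "az": -5.94}
  ]
}}

```text
clock: 7.25
position: [508.0, -106.7, 169.1]
ee_rot: [0.727, -0.686, -0.0, 0.0]
contact_force: [1.3, 0.4, 0.5]
gripper_width: 85.2
grasp_force: 0.0
```

>>> {"method": "send_rows", "body": {
  "targets": [
    {"gripper": -1, "x": 0, "y": 0, "z": 0, "ax": 0, "ay": 0, "az": 0},
    {"gripper": -1, "x": 0, "y": 0, "z": 0, "ax": 0, "ay": 0, "az": 0},
    {"gripper": -1, "x": 0, "y": 0, "z": 0, "ax": 0, "ay": 0, "az": 0}
  ]
}}

```text
clock: 7.5
position: [507.8, -105.2, 168.6]
ee_rot: [0.725, -0.689, -0.0, 0.0]
contact_force: [-0.9, -0.1, -0.3]
gripper_width: 84.9
grasp_force: 0.0
```

```bash
python3 - <<'E'
from h import *
p,d,m=grab('wrist'); W=world(d,m)
for o in handles(p,W): print(*o)
E
python3 plan.py 507.6 -105.5 34 183
```

```text
[123. 151.] [136. 101.  72.] [ 638.4 -149.8   76.6   13. ] 762
[280. 210.] [144. 109.  79.] [ 507.6 -105.8   76.7   12.8] 647
now 7.55 [ 507.9 -104.6  168.7] yaw -177.0 w 85.1 F [-0.2  0.3  1. ] grip 0.0 q [ 0.11  0.26 -0.34 -0.   -0.97 -0.06]
1 xyz [0.02 0.   3.37] a [0.01 0.   0.  ]
2 xyz [0.02 0.01 3.37] a [0.01 0.   0.  ]
3 xyz [0.02 0.01 3.37] a [0.01 0.   0.  ]
4 xyz [0.02 0.01 3.37] a [0.01 0.   0.  ]
```

>>> {"method": "send_rows", "body": {
  "targets": [
    {"gripper": -1, "x": 0.05, "y": 0.02, "z": 3.3, "ax": 0, "ay": 0, "az": 0},
    {"gripper": -1, "x": 0.05, "y": 0, "z": 3.3, "ax": 0, "ay": 0, "az": 0},
    {"gripper": -1, "x": 0, "y": 0, "z": 3.3, "ax": 0, "ay": 0, "az": 0},
    {"gripper": -1, "x": 0, "y": 0, "z": 2.5, "ax": 0, "ay": 0, "az": 0},
    {"gripper": -1, "x": 0, "y": 0, "z": 0.9, "ax": 0, "ay": 0, "az": 0}
  ]
}}

```text
clock: 7.97
position: [505.3, -104.8, 32.6]
ee_rot: [0.726, -0.688, -0.003, 0.003]
contact_force: [-0.8, 0.5, 0.1]
gripper_width: 85.6
grasp_force: 0.0
```

>>> {"method": "send_rows", "body": {
  "targets": [
    {"gripper": 1, "x": 0, "y": 0, "z": 0, "ax": 0, "ay": 0, "az": 0},
    {"gripper": 1, "x": 0, "y": 0, "z": 0, "ax": 0, "ay": 0, "az": 0},
    {"gripper": 1, "x": 0, "y": 0, "z": 0, "ax": 0, "ay": 0, "az": 0},
    {"gripper": 1, "x": 0, "y": 0, "z": 0, "ax": 0, "ay": 0, "az": 0},
    {"gripper": 1, "x": 0, "y": 0, "z": 0, "ax": 0, "ay": 0, "az": 0}
  ]
}}

```text
clock: 8.38
position: [508.9, -106.0, 37.7]
ee_rot: [0.726, -0.688, 0.001, -0.001]
contact_force: [-1.3, -0.5, 2.0]
gripper_width: 25.7
grasp_force: 8.4
```

>>> {"method": "send_rows", "body": {
  "targets": [
    {"gripper": 1, "x": 0, "y": 0, "z": 0, "ax": 0, "ay": 0, "az": 0},
    {"gripper": 1, "x": 0, "y": 0, "z": 0, "ax": 0, "ay": 0, "az": 0},
    {"gripper": 1, "x": 0, "y": 0, "z": 0, "ax": 0, "ay": 0, "az": 0}
  ]
}}

```text
clock: 8.63
position: [509.2, -106.0, 37.8]
ee_rot: [0.726, -0.688, 0.001, -0.001]
contact_force: [-1.7, 1.7, 6.5]
gripper_width: 24.4
grasp_force: 58.7
```

>>> {"method": "send_rows", "body": {
  "targets": [
    {"gripper": 1, "x": 0, "y": 0, "z": -2, "ax": 0, "ay": 0, "az": 0},
    {"gripper": 1, "x": 0, "y": 0, "z": -3, "ax": 0, "ay": 0, "az": 0},
    {"gripper": 1, "x": 0, "y": 0, "z": -3.5, "ax": 0, "ay": 0, "az": 0},
    {"gripper": 1, "x": 0, "y": 0, "z": -3.5, "ax": 0, "ay": 0, "az": 0},
    {"gripper": 1, "x": 0, "y": 0, "z": -1.5, "ax": 0, "ay": 0, "az": 0}
  ]
}}

```text
clock: 9.05
position: [510.1, -106.4, 176.2]
ee_rot: [0.726, -0.688, 0.003, -0.003]
contact_force: [0.1, 0.1, -1.1]
gripper_width: 24.8
grasp_force: 59.1
```

```bash
python3 plan.py 484.0 194.8 170 213.3
```

```text
now 9.05 [ 510.1 -106.4  176.2] yaw -176.95 w 24.8 F [ 0.1  0.1 -1.1] grip 59.1 q [ 0.11  0.25 -0.33  0.   -0.98 -0.05]
1 xyz [-3.78  0.13  0.07] a [-0.06 -0.02 -3.78]
2 xyz [-3.78 -0.12  0.08] a [-0.06 -0.02 -3.78]
3 xyz [-3.76 -0.37  0.08] a [-0.06 -0.02 -3.78]
4 xyz [-3.73 -0.62  0.08] a [-0.06 -0.02 -3.78]
5 xyz [-3.68 -0.86  0.08] a [-0.06 -0.02 -3.78]
6 xyz [-3.61 -1.11  0.08] a [-0.06 -0.02 -3.78]
7 xyz [-3.53 -1.34  0.08] a [-0.06 -0.02 -3.78]
8 xyz [-3.44 -1.57  0.08] a [-0.06 -0.02 -3.78]
```

Held foot is about 138 mm up, so it clears the handles.

>>> {"method": "send_rows", "body": {
  "targets": [
    {"gripper": 1, "x": -3.78, "y": 0.13, "z": 0.05, "ax": 0, "ay": 0, "az": -3.78},
    {"gripper": 1, "x": -3.78, "y": -0.12, "z": 0.05, "ax": 0, "ay": 0, "az": -3.78},
    {"gripper": 1, "x": -3.76, "y": -0.37, "z": 0.05, "ax": 0, "ay": 0, "az": -3.78},
    {"gripper": 1, "x": -3.73, "y": -0.62, "z": 0.05, "ax": 0, "ay": 0, "az": -3.78},
    {"gripper": 1, "x": -3.68, "y": -0.86, "z": 0.05, "ax": 0, "ay": 0, "az": -3.78}
  ]
}}

```text
clock: 9.47
position: [490.8, 83.5, 168.9]
ee_rot: [0.829, -0.559, -0.0, -0.0]
contact_force: [1.8, 0.7, -1.5]
gripper_width: 24.8
grasp_force: 59.1
```

>>> {"method": "send_rows", "body": {
  "targets": [
    {"gripper": 1, "x": -3.61, "y": -1.11, "z": 0.05, "ax": 0, "ay": 0, "az": -3.78},
    {"gripper": 1, "x": -3.53, "y": -1.34, "z": 0.05, "ax": 0, "ay": 0, "az": -3.78},
    {"gripper": 1, "x": -3.44, "y": -1.57, "z": 0.05, "ax": 0, "ay": 0, "az": -3.78},
    {"gripper": 1, "x": 0, "y": 0, "z": 0, "ax": 0, "ay": 0, "az": 0},
    {"gripper": 1, "x": 0, "y": 0, "z": 0, "ax": 0, "ay": 0, "az": 0}
  ]
}}

```text
clock: 9.88
position: [481.4, 196.8, 167.0]
ee_rot: [0.881, -0.474, -0.0, 0.0]
contact_force: [0.6, -0.7, -1.4]
gripper_width: 25.0
grasp_force: 59.1
```

>>> {"method": "send_rows", "body": {
  "targets": [
    {"gripper": 1, "x": 0, "y": 0, "z": 0, "ax": 0, "ay": 0, "az": 0},
    {"gripper": 1, "x": 0, "y": 0, "z": 0, "ax": 0, "ay": 0, "az": 0}
  ]
}}

```text
clock: 10.05
position: [481.7, 194.1, 167.0]
ee_rot: [0.88, -0.476, -0.0, 0.0]
contact_force: [0.0, 0.6, -0.8]
gripper_width: 24.8
grasp_force: 59.1
```

```bash
python3 - <<'E'
from h import *
p,d,m=grab('wrist'); W=world(d,m)
for o in handles(p,W): print(*o)
E
python3 held.py; python3 chk.py; python3 plan.py 484.0 194.8 76 213.3
```

```text
[276. 131.] [159. 120.  84.] [520.7 139.4  79.8  12.6] 838
[207. 173.] [153. 117.  85.] [550.3 198.6  79.8  12.8] 730
[348. 173.] [153. 117.  85.] [453.6 135.4  79.9  12.7] 736
[  7. 369.] [182. 140.  89.] [623.4 487.9  72.2  12.8] 235
tcp [481.9 193.9 167.1]
top z 205.3861225459858 ((482.3083190917969, 193.84393310546875), 12.988015174865723) 2591
disc z 146.43192957015142 (482.09637451171875, 193.1924285888672) 30.201448440551758 3581 fit r32 [480.44831954 196.64416128]
top
[586.1 141.6  78.6  12.5] 96
[550.2 197.7  78.8  12.3] 88
[556.   83.1  78.4  12.6] 100
[520.6 137.6  79.   12.7] 91
[489.5  79.3  78.8  12. ] 97
[453.9 133.9  78.6  12.4] 107
scene
[501.9 184.4 139.3  23. ] 28
[454.9 135.5  79.3  12.8] 70
[490.4  81.1  79.2  12.8] 75
[522.6 140.6  79.2  13.3] 80
[550.2 200.3  78.9  13.1] 92
[556.1  84.6  79.3  13.2] 86
[588.1 145.1  79.4  12.9] 90
now 10.25 [482.1 194.1 167.3] yaw -146.84 w 24.6 F [-0.5 -0.5 -1.5] grip 59.1 q [ 0.7   0.27 -0.34 -0.   -0.96 -0.12]
1 xyz [ 0.01 -0.06  3.04] a [ 0.    0.   -0.05]
2 xyz [ 0.01 -0.06  3.04] a [ 0.    0.   -0.05]
3 xyz [ 0.01 -0.06  3.04] a [ 0.    0.   -0.05]
```

>>> {"method": "send_rows", "body": {
  "targets": [
    {"gripper": 1, "x": -0.01, "y": -0.11, "z": 1.0, "ax": 0, "ay": 0, "az": 0},
    {"gripper": 1, "x": 0, "y": 0, "z": 2.5, "ax": 0, "ay": 0, "az": 0},
    {"gripper": 1, "x": 0, "y": 0, "z": 2.5, "ax": 0, "ay": 0, "az": 0},
    {"gripper": 1, "x": 0, "y": 0, "z": 2.2, "ax": 0, "ay": 0, "az": 0},
    {"gripper": 1, "x": 0, "y": 0, "z": 0.8, "ax": 0, "ay": 0, "az": 0}
  ]
}}

```text
clock: 10.67
position: [480.9, 194.0, 73.6]
ee_rot: [0.879, -0.476, -0.002, 0.003]
contact_force: [-0.3, -0.4, -1.5]
gripper_width: 24.4
grasp_force: 59.1
```

>>> {"method": "send_rows", "body": {
  "targets": [
    {"gripper": 1, "x": 0, "y": 0, "z": 0, "ax": 0, "ay": 0, "az": 0},
    {"gripper": 1, "x": 0, "y": 0, "z": 0, "ax": 0, "ay": 0, "az": 0},
    {"gripper": 1, "x": 0, "y": 0, "z": 0, "ax": 0, "ay": 0, "az": 0}
  ]
}}

```text
clock: 10.92
position: [483.9, 196.4, 78.4]
ee_rot: [0.88, -0.475, 0.001, -0.001]
contact_force: [0.2, -0.4, -1.4]
gripper_width: 24.7
grasp_force: 59.1
```

```bash
python3 held.py;python3 plan.py 483 194.8 40
```

```text
tcp [483.9 196.4  78.4]
top z 116.65752767977273 ((484.4543151855469, 196.32870483398438), 13.127431869506836) 2592
disc z 57.68557328227999 (484.4068908691406, 195.59622192382812) 30.42367172241211 3621 fit r32 [482.23222907 198.90945615]
now 10.9667 [483.9 196.4  78.6] yaw -146.73 w 24.8 F [-0.2 -0.5 -1. ] grip 59.1 q [ 0.7   0.38 -0.44  0.   -0.75 -0.12]
1 xyz [0.09 0.18 3.86] a [0. 0. 0.]
```

>>> {"method": "send_rows", "body": {
  "targets": [
    {"gripper": 1, "x": 0.06, "y": 0.12, "z": 0, "ax": 0, "ay": 0, "az": 0},
    {"gripper": 1, "x": 0, "y": 0, "z": 1.0, "ax": 0, "ay": 0, "az": 0},
    {"gripper": 1, "x": 0, "y": 0, "z": 1.0, "ax": 0, "ay": 0, "az": 0},
    {"gripper": 1, "x": 0, "y": 0, "z": 0.8, "ax": 0, "ay": 0, "az": 0},
    {"gripper": 1, "x": 0, "y": 0, "z": 0.5, "ax": 0, "ay": 0, "az": 0}
  ]
}}

```text
clock: 11.38
position: [481.4, 194.1, 42.6]
ee_rot: [0.88, -0.475, -0.001, 0.001]
contact_force: [-0.3, -0.7, -1.5]
gripper_width: 24.7
grasp_force: 59.1
```

>>> {"method": "send_rows", "body": {
  "targets": [
    {"gripper": 1, "x": 0, "y": 0, "z": 0.1, "ax": 0, "ay": 0, "az": 0},
    {"gripper": 1, "x": 0, "y": 0, "z": 0.1, "ax": 0, "ay": 0, "az": 0},
    {"gripper": 1, "x": 0, "y": 0, "z": 0, "ax": 0, "ay": 0, "az": 0},
    {"gripper": 1, "x": 0, "y": 0, "z": 0, "ax": 0, "ay": 0, "az": 0}
  ]
}}

```text
clock: 11.72
position: [482.5, 194.8, 42.4]
ee_rot: [0.88, -0.475, 0.0, -0.0]
contact_force: [0.4, 0.1, -1.2]
gripper_width: 24.5
grasp_force: 59.1
```

>>> {"method": "send_rows", "body": {
  "targets": [
    {"gripper": 1, "x": 0, "y": 0, "z": 0.08, "ax": 0, "ay": 0, "az": 0},
    {"gripper": 1, "x": 0, "y": 0, "z": 0.07, "ax": 0, "ay": 0, "az": 0},
    {"gripper": 1, "x": 0, "y": 0, "z": 0, "ax": 0, "ay": 0, "az": 0},
    {"gripper": 1, "x": 0, "y": 0, "z": 0, "ax": 0, "ay": 0, "az": 0}
  ]
}}

```text
clock: 12.05
position: [482.4, 194.8, 40.9]
ee_rot: [0.88, -0.475, 0.0, -0.0]
contact_force: [0.1, 0.7, -1.0]
gripper_width: 24.7
grasp_force: 59.3
```

>>> {"method": "send_rows", "body": {
  "targets": [
    {"gripper": 1, "x": 0, "y": 0, "z": 0.06, "ax": 0, "ay": 0, "az": 0},
    {"gripper": 1, "x": 0, "y": 0, "z": 0, "ax": 0, "ay": 0, "az": 0},
    {"gripper": 1, "x": 0, "y": 0, "z": 0, "ax": 0, "ay": 0, "az": 0}
  ]
}}

```text
clock: 12.3
position: [482.4, 194.8, 40.9]
ee_rot: [0.88, -0.475, 0.0, -0.0]
contact_force: [-2.4, -0.3, 4.7]
gripper_width: 24.8
grasp_force: 59.6
```

Contact at +4.7 N, so I'll release and retreat.

>>> {"method": "send_rows", "body": {
  "targets": [
    {"gripper": -0.15, "x": 0, "y": 0, "z": 0, "ax": 0, "ay": 0, "az": 0},
    {"gripper": -0.15, "x": 0, "y": 0, "z": 0, "ax": 0, "ay": 0, "az": 0},
    {"gripper": -0.15, "x": 0, "y": 0, "z": 0, "ax": 0, "ay": 0, "az": 0},
    {"gripper": -0.15, "x": 0, "y": 0, "z": 0, "ax": 0, "ay": 0, "az": 0}
  ]
}}

```text
clock: 12.63
position: [482.2, 194.6, 39.9]
ee_rot: [0.88, -0.475, -0.0, 0.0]
contact_force: [1.0, 0.3, -0.0]
gripper_width: 49.6
grasp_force: 0.0
```

>>> {"method": "send_rows", "body": {
  "targets": [
    {"gripper": -0.15, "x": 0, "y": 0, "z": -1, "ax": 0, "ay": 0, "az": 0},
    {"gripper": -0.15, "x": 0, "y": 0, "z": -3, "ax": 0, "ay": 0, "az": 0},
    {"gripper": -0.15, "x": 0, "y": 0, "z": -3.5, "ax": 0, "ay": 0, "az": 0},
    {"gripper": -0.15, "x": 0, "y": 0, "z": -3.5, "ax": 0, "ay": 0, "az": 0},
    {"gripper": -0.15, "x": 0, "y": 0, "z": -3.5, "ax": 0, "ay": 0, "az": 0}
  ]
}}

```text
clock: 13.05
position: [482.0, 194.4, 187.4]
ee_rot: [0.88, -0.475, 0.0, -0.0]
contact_force: [-0.1, 0.1, -0.4]
gripper_width: 49.3
grasp_force: 0.0
```

>>> {"method": "send_rows", "body": {
  "targets": [
    {"gripper": -0.15, "x": 4, "y": 0, "z": -1, "ax": 0, "ay": 0, "az": 0},
    {"gripper": -0.15, "x": 4, "y": 0, "z": -1, "ax": 0, "ay": 0, "az": 0},
    {"gripper": -0.15, "x": 4, "y": 0, "z": -1, "ax": 0, "ay": 0, "az": 0},
    {"gripper": -0.15, "x": 4, "y": 0, "z": 0, "ax": 0, "ay": 0, "az": 0},
    {"gripper": -0.15, "x": 4, "y": 0, "z": 0, "ax": 0, "ay": 0, "az": 0}
  ]
}}

```text
clock: 13.47
position: [593.0, 25.9, 217.1]
ee_rot: [0.88, -0.475, 0.001, -0.001]
contact_force: [1.4, 1.1, -1.4]
gripper_width: 49.3
grasp_force: 0.0
```

>>> {"method": "send_rows", "body": {
  "targets": [
    {"gripper": -0.15, "x": 4, "y": 0, "z": 0, "ax": 0, "ay": 0, "az": 0},
    {"gripper": -0.15, "x": 4, "y": 0, "z": 0, "ax": 0, "ay": 0, "az": 0},
    {"gripper": -0.15, "x": 0, "y": 0, "z": 0, "ax": 0, "ay": 0, "az": 0}
  ]
}}

```text
clock: 13.72
position: [638.3, -45.0, 214.8]
ee_rot: [0.878, -0.478, 0.001, 0.001]
contact_force: [1.1, 0.8, 0.4]
gripper_width: 49.1
grasp_force: 0.0
```

```bash
python3 chk.py; python3 - <<'E'
from h import *
p,d,m=grab('top'); q,_,_=grab('scene')
f=lambda a:cv2.resize(a[:,:,::-1],(400,400),interpolation=2)
cv2.imwrite('pics/fin.png',np.hstack([f(p[145:265,120:240]),f(q[165:285,315:435])]))
E
```

```text
top
[585.7 141.9  78.5  12.9] 99
[550.1 197.3  78.9  12. ] 92
[555.9  83.6  79.4  12.3] 86
[520.3 137.9  79.   12.5] 97
[482.5 193.3  78.6  13. ] 100
[489.5  79.1  78.8  12.2] 102
[453.8 133.7  78.9  12.5] 94
scene
[455.6 135.6  79.3  13.2] 64
[482.8 195.5  79.3  13.8] 77
[491.6  82.2  79.2  13.2] 80
[522.7 139.6  79.   13.3] 83
[550.7 199.6  79.2  13.5] 89
[557.2  86.3  79.1  14.2] 92
[589.  143.6  79.2  13.1] 93
```

View pics/fin.png

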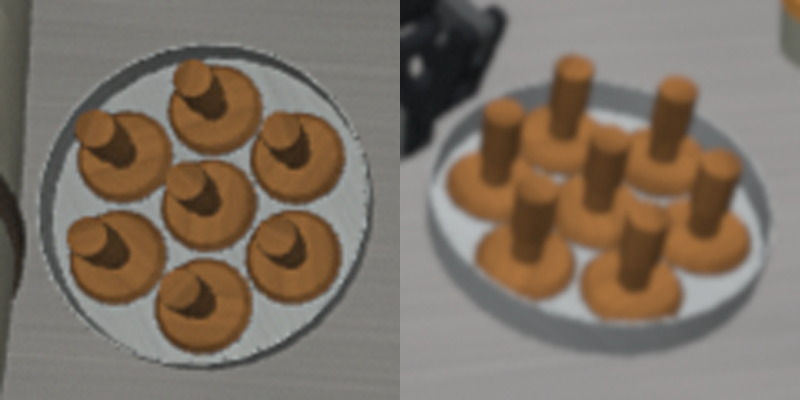

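All seven stamps stand upright and level in the tin: the two new ones are at crop (118,255) and (295,248), and the gripper is clear. Handing in.

```bash
python3 -c "
from bench import arm
print(arm.job_done())"
```

```text
the job is handed in; nothing more can be done
None
```

Both missing stamps now stand upright on the tin's floor in the two empty places; each was set down gently, the gripper is clear of everything, and I handed the job in at about 14 s on the robot's clock (limit 58 s).

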